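# Set the tea tray and find the full tea tin by its weight

## Robot

A 7-joint arm with a two-finger parallel gripper is mounted at the origin on a cart in front of the work surface, level with it; the furniture and walls round the work are solid. World frame = base frame: x ahead of the robot, y to its left, z up, the work surface at z = 0. Lengths are in m, angles in degrees, forces in N, time in s.
With the tool pointing down it reaches from about 0.4 to 0.85 m from the base axis. Payload 10.4 kg.
Tool frame: the origin (TCP) lies between the finger pads; the fingertips stand ahead of it and the grasp point (between the pads) lies 3 mm ahead of it (robot.tip_reach is the z of the fingertips in the tool frame, in m); z points along the fingers, y is the line along which they close (so a half turn about z gives the same grasp; the last joint's range is limited). The gripper opens to 87 mm and grips with 3 to 60 N. Pads are 19 mm wide; open, the fingers measure 117 mm over their backs; the gripper's body (75 mm by 190 mm) begins 51 mm behind the grasp point.
Start: joints at [-73.602, 19.034, -3.707, 83.658, 1.238, 77.344, -5.071], TCP at [0.19, 0.595, 0.245] pointing down, gripper open.
Joint ranges: [-148.97, 148.97], [-28.65, 121.19], [-84.17, 76.75], [9.2, 138.47], [-72.65, 252.65], [3.7, 117.97], [-149.18, 149.18]. Speed limits (degrees/s): [127.2, 127.2, 159.86, 159.86, 180, 180, 180].

## Interface

Orientations are given as [roll, pitch, yaw] about the fixed x, y, z axes, in that order (R = Rz(yaw) Ry(pitch) Rx(roll)).
In Python, from rig import sensors, get_image, ticket, robot gives the robot as it stands.
- The arm moves only by the tool jog_arm, never from a script. Its argument "moves" is a list of rows, each an object with "xyz": the shift along the tool's x, y, z in m, a list of three; "twist": the turn, a rotation vector about the tool's x, y, z in degrees, a list of three; "claw": the opening, from 0 (shut) to 1 (fully open). A call has 1 to 20 rows; each row is the pose to reach, as a shift and turn from the pose commanded when the call began, along the tool's axes at that moment; what a row does not reach only later rows make up. A row lasts 1/10 s, in which the tool goes at most 50 mm and 8.59 degrees, less where a joint would pass 70% of its speed; a pose out of reach is approached as far as the arm can. A call with a gripper value outside its range is refused whole. The fingers move at their own pace and stop on an object; "grip_force" is the grip in N (left out, the last holds). Time passes only in rows, so rows that repeat a pose let the fingers close. It gives the time, the measured TCP pose, the force, the opening and the grip force at its end, in the units of the state.
- sensors.get_obs(): the state, without advancing time (a new reading comes with each control period).
- get_image(name): name is "side" or "top"; returns a dict with "img" (400x640x3 uint8, red, green, blue), "fx", "fy", "cx", "cy" (pixels), "dist" ([k1, k2, p1, p2, k3] as OpenCV has them; the pictures are not rectified), "rvec" (rotation vector, rad) and "tvec" (3), from world to camera coordinates, as OpenCV has them. Camera axes: x right, y down, z forward; pixel columns grow to the right and rows downward; lengths in m; the calibration is good to about 2 mm. A picture is of the moment at which its call begins. There is no depth.
- ticket.finish_job(): hands the job in; it is judged then, once.
The state is a dict: "time": time; "joints": joint angles; "dq": joint speeds; "joint_torque": joint torques, N m; "position": TCP position; "tcp_rot": TCP orientation; "wrist_force": force on the tool from outside, world axes, zero at the start; "wrist_torque": the same for the moment, N m; "width": opening from 0.0 (shut) to 1.0 (fully open); "gripper_force": force on a finger pad.
Only numpy, scipy, OpenCV 4.12 (cv2) and the standard library are available. Lean on these libraries where they do the work, as an engineer would, in place of code of your own. Each camera call takes 0.05 s, during which the arm holds its last target. There are 200 camera calls.

## Task

Get the tea tray ready: first put the lemon and the tea light into the wooden tray. Then heft the three identical closed tea tins in turn from left to right, lifting each clear of the cork mat and standing it back upright on the mat before the next, to feel which is the fullest (heaviest). Finish holding that tin up, upright and still, at least 10 cm above the worktop, with the other two standing on the mat; do not let go of it, and leave the cup, the onion and the salt shaker where they are.

Things in the scene. Friction and masses are not known exactly. Their poses are not given: they have to be found in the camera images.
- tin_left: leftmost of three identical upright round plain metal tea tins in a row (left is +y): lid 57 mm across, body 55 mm, 68 mm tall, lid stays on; origin at the centre of the underside, z up. A cake of pressed tea inside can shift a little. The fullest tin weighs 0.5 to 0.6 kg in all, each other less than 0.3 kg; which is fullest changes every run and cannot be seen
- tin_middle: middle one of three identical upright round plain metal tea tins in a row (left is +y): lid 57 mm across, body 55 mm, 68 mm tall, lid stays on; origin at the centre of the underside, z up. A cake of pressed tea inside can shift a little. The fullest tin weighs 0.5 to 0.6 kg in all, each other less than 0.3 kg; which is fullest changes every run and cannot be seen
- tin_right: rightmost of three identical upright round plain metal tea tins in a row (left is +y): lid 57 mm across, body 55 mm, 68 mm tall, lid stays on; origin at the centre of the underside, z up. A cake of pressed tea inside can shift a little. The fullest tin weighs 0.5 to 0.6 kg in all, each other less than 0.3 kg; which is fullest changes every run and cannot be seen
- lemon: lemon, 78 mm long (its x axis, level at the start) by 55 mm, 56 mm tall, about 0.11 kg; origin at the underside as it lies at the start, in front of the tins, on the cork mat
- lemon_mid (a point): middle of the lemon, 28 mm above its underside at the start; stays in the middle when the lemon rolls
- tea_light: tea light: a flat round candle in a thin metal cup, 38 mm across, 17 mm tall, about 20 g; origin at the centre of its underside, lying upright in front of the tins, on the cork mat
- tray: open wooden tray to the right of the tins, fixed where it stands: 130 mm along its x, 190 mm along its y, walls 40 mm high and 8 mm thick, floor 8 mm thick, inside 114 by 174 mm; a low steel bar handle sticks out 12 mm at each y end, below the rim; origin at the centre of its underside, which stands 4 mm above the worktop on small feet
- tray_floor (a point): centre of the tray's inner floor, 12 mm above the worktop; axes as the tray's
- mat: thin cork mat, fixed, under the tins, the lemon and the tea light: 240 mm along its x, 325 mm along its y, 4 mm thick, lying on the grey worktop; origin at the centre of its underside (z = 0). Beware: a wall cabinet hangs beyond it, front at x = 0.62 m, underside at z = 0.5 m
- cup: small cream cup with a handle, 59 mm across, 56 mm tall, behind the tins; a bystander, leave alone; origin at the underside
- onion: onion, 75 mm across, 77 mm tall, behind the tins; a bystander, leave alone; origin at the underside
- salt_shaker: glass salt shaker with a grey cap, 44 mm across, 90 mm tall, behind the tins; a bystander, leave alone; origin at the underside
Things that resemble listed ones, but are neither listed nor needed, are in the scene too. Leave any pink or red look-alike of the lemon alone.

How it is judged:
By the outcome, as a careful person would: the job done as asked, in the order asked, and still so for the second after the job is handed in, while the arm keeps its last pose, push and grip.
It also fails if it takes over 72 s, if anything falls off the work surface, if the arm or the gripper's body presses on something with over 40 N, if the wrist force passes 120 N, or if a joint passes its speed limit or range.

## Working session

There is one attempt and no reset: what is moved stays moved. The work goes in short steps, Python scripts to look and compute and a tool call to move; the robot and the scene stay as the last step left them, time stands still between calls to the robot, and variables do not carry over. Pictures are saved under pics/ and viewed, at most 10 in all, crops included, and the job is handed in when it is done.

Besides the shell and the picture viewer there is one more tool, called as a command line: name --argument value ..., lists and objects as JSON in quotes. jog_arm: Moves the arm, as the interface text tells. Its arguments: {"type":"object","properties":{"moves":{"type":"array"},"grip_force":{"type":"number"}},"required":["moves"]}

```bash
ls; mkdir -p pics
python3 - <<'E'
from rig import sensors,get_image,robot
import cv2
print(sensors.get_obs(), robot.tip_reach)
for n in("top","side"):
    d=get_image(n);cv2.imwrite(f"pics/{n}0.png",d["img"][:,:,::-1])
    print({k:v for k,v in d.items() if k!="img"})
E
```

```text
pics
{'time': 0.0, 'joints': array([-73.60343983,  19.07198726,  -3.70709402,  83.70466658,
         1.23654869,  77.34222936,  -5.07234125]), 'dq': array([ 0.02500267, -0.04714802,  0.03330846, -0.0497809 ,  0.05433712,
        0.01641648,  0.04071459]), 'joint_torque': array([ 1.50756728e-04, -6.23243666e+01,  2.48160877e-02, -3.89912724e+01,
       -6.13201456e-02,  3.95428156e-02,  1.40492457e-04]), 'position': array([0.18982512, 0.59511735, 0.24376492]), 'tcp_rot': array([-1.79920955e+02,  2.55564899e-03,  1.62307897e+02]), 'wrist_force': array([-0.74564149, -0.41620505, -0.36393007]), 'wrist_torque': array([-0.0071613 , -0.0081204 ,  0.04813301]), 'gripper_force': 0.0, 'width': 1.0012389308931793} 0.022
{'fx': 400.43181030478905, 'fy': 400.43181030478905, 'cx': 320.18552409145366, 'cy': 199.61287266039042, 'dist': array([-0.07405874,  0.        ,  0.        ,  0.        ,  0.        ]), 'rvec': array([ 2.22230334, -2.17797156,  0.06841309]), 'tvec': array([-0.21531376,  0.43671622,  0.98104742])}
{'fx': 470.3124022026705, 'fy': 470.3124022026705, 'cx': 315.9429871696632, 'cy': 194.04806630211462, 'dist': array([-0.11352631,  0.        ,  0.        ,  0.        ,  0.        ]), 'rvec': array([ 2.03894494, -1.60204522,  0.55115052]), 'tvec': array([-0.28341241,  0.34877438,  1.0507494 ])}
```

View pics/top0.png

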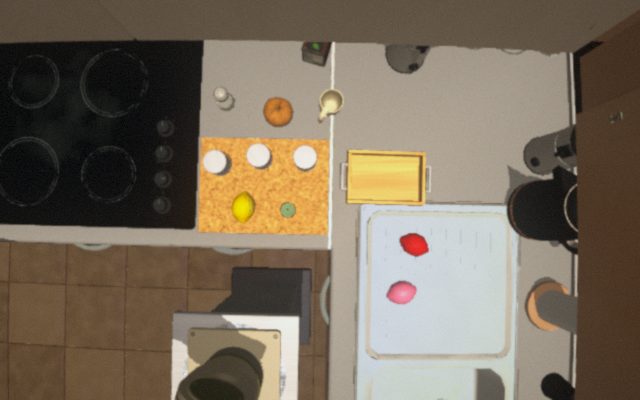

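View pics/side0.png

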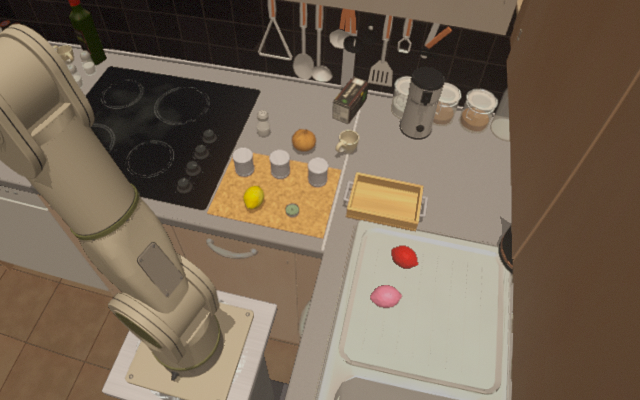

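The top view shows the tin lids at (216,162), (259,155) and (305,158). The lemon is at (243,207), the tea light at (288,210) and the tray at (386,177). The salt shaker, onion and cup stand behind the tins at (222,95), (278,112) and (331,103). The side view agrees.

```bash
cat > h.py <<'E'
import numpy as np,cv2
def cam(d):
    K=np.array([[d["fx"],0,d["cx"]],[0,d["fy"],d["cy"]],[0,0,1]]);R=cv2.Rodrigues(d["rvec"])[0]
    return K,R,np.array(d["tvec"])
def unproj(d,uv,z):
    K,R,t=cam(d);n=cv2.undistortPoints(np.array(uv,float).reshape(-1,1,2),K,d["dist"])[:,0]
    r=np.c_[n,np.ones(len(n))]@R;c=-R.T@t
    return c+r*((z-c[2])/r[:,2])[:,None]
def blob(d,seed,lo,hi,rad=25):
    hsv=cv2.cvtColor(d["img"],cv2.COLOR_RGB2HSV);m=cv2.inRange(hsv,np.array(lo),np.array(hi))
    k=np.zeros_like(m);cv2.circle(k,seed,rad,255,-1);m&=k
    n,l,s,c=cv2.connectedComponentsWithStats(m)
    i=1+np.argmax(s[1:,4]);ys,xs=np.nonzero(l==i);return np.c_[xs,ys].astype(float)
def oriented(d,px,z):
    P=unproj(d,px,z)[:,:2];r=cv2.minAreaRect(P.astype(np.float32)*1000)
    w,v=np.linalg.eigh(np.cov(P.T));a=np.degrees(np.arctan2(v[1,1],v[0,1]))
    return P.mean(0).round(4),np.round(r[0],1),np.round(r[1],1),round(a,1)
E
python3 - <<'E'
from rig import get_image
from h import *
T=get_image("top");S=get_image("side")
W=((0,0,150),(180,70,255))
for s in((216,162),(259,155),(305,158)):
    print("tin top",oriented(T,blob(T,s,*W,rad=16),.072))
for s in((243,155),(280,158),(318,165)):
    print("tin side",oriented(S,blob(S,s,*W,rad=14),.072))
Y=((24,150,60),(35,255,255))
print("lemon",oriented(T,blob(T,(243,207),*Y),.032),oriented(S,blob(S,(254,197),*Y),.032))
for d,s in((T,(288,210)),(S,(292,210))):
    print("tl",oriented(d,blob(d,s,(30,20,50),(95,200,255),rad=14),.021), cv2.cvtColor(d["img"],cv2.COLOR_RGB2HSV)[s[1],s[0]])
print("mat",unproj(T,[(201,138),(330,138),(198,232),(328,236)],.004)[:,:2].round(3))
print("tray rim",unproj(T,[(349,151),(427,151),(347,203),(426,204)],.044)[:,:2].round(3))
a=cv2.resize(T["img"][130:245,190:440],None,fx=3.2,fy=3.2,interpolation=cv2.INTER_CUBIC);cv2.imwrite("pics/a.png",a[:,:,::-1])
E
```

```text
tin top (array([0.5232, 0.0448]), array([522.6,  44.3]), array([54.1, 53.1]), np.float64(-148.9))
tin top (array([ 0.54  , -0.0575]), array([540.4, -57.2]), array([55.4, 53.1]), np.float64(-166.5))
tin top (array([ 0.5376, -0.1673]), array([ 538.5, -167.1]), array([54.4, 54. ]), np.float64(-149.4))
tin side (array([0.5337, 0.0467]), array([533.9,  43.1]), array([63.6, 78.1]), np.float64(-177.7))
tin side (array([ 0.5504, -0.0568]), array([550.6, -54.8]), array([72.5, 70.3]), np.float64(-155.2))
tin side (array([ 0.5486, -0.1667]), array([ 548.7, -165.9]), array([73.5, 70.7]), np.float64(-169.0))
lemon (array([ 0.4176, -0.0177]), array([418.7, -17.1]), array([51.9, 56.6]), np.float64(173.3)) (array([ 0.4199, -0.0164]), array([420.8, -17.2]), array([70.8, 51.5]), np.float64(-170.5))
tl (array([ 0.4145, -0.1267]), array([ 414.6, -126.6]), array([31.3, 31.2]), np.float64(-153.3)) [ 40  84 158]
tl (array([ 0.4119, -0.1266]), array([ 411.5, -127.2]), array([29.4, 32.3]), np.float64(88.9)) [ 36  69 137]
mat [[ 0.592  0.099]
 [ 0.598 -0.228]
 [ 0.354  0.098]
 [ 0.351 -0.228]]
tray rim [[ 0.559 -0.274]
 [ 0.563 -0.464]
 [ 0.432 -0.271]
 [ 0.434 -0.462]]
```

View pics/a.png

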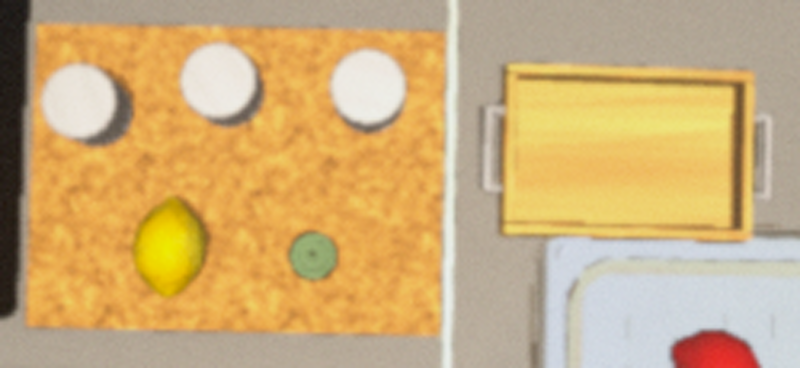

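The crop confirms the lemon lies along x (about -2.5° yaw), and the tea light is upright. I'll go above the tea light first.

jog_arm --moves '[{"xyz":[-0.035,-0.032,0],"twist":[0,0,-2],"claw":1},{"xyz":[-0.07,-0.064,0],"twist":[0,0,-4],"claw":1},{"xyz":[-0.105,-0.097,0],"twist":[0,0,-6],"claw":1},{"xyz":[-0.14,-0.129,0],"twist":[0,0,-8],"claw":1},{"xyz":[-0.175,-0.161,0],"twist":[0,0,-10],"claw":1},{"xyz":[-0.21,-0.193,0],"twist":[0,0,-12],"claw":1},{"xyz":[-0.245,-0.225,0],"twist":[0,0,-14],"claw":1},{"xyz":[-0.28,-0.258,0],"twist":[0,0,-16],"claw":1},{"xyz":[-0.315,-0.29,0],"twist":[0,0,-17.7],"claw":1},{"xyz":[-0.35,-0.322,0],"twist":[0,0,-17.7],"claw":1},{"xyz":[-0.385,-0.354,0],"twist":[0,0,-17.7],"claw":1},{"xyz":[-0.417,-0.387,0],"twist":[0,0,-17.7],"claw":1},{"xyz":[-0.42,-0.43,0.02],"twist":[0,0,-17.7],"claw":1},{"xyz":[-0.423,-0.475,0.04],"twist":[0,0,-17.7],"claw":1},{"xyz":[-0.427,-0.515,0.065],"twist":[0,0,-17.7],"claw":1},{"xyz":[-0.43,-0.555,0.09],"twist":[0,0,-17.7],"claw":0.8},{"xyz":[-0.433,-0.59,0.105],"twist":[0,0,-17.7],"claw":0.7},{"xyz":[-0.433,-0.62,0.115],"twist":[0,0,-17.7],"claw":0.7},{"xyz":[-0.433,-0.62,0.115],"twist":[0,0,-17.7],"claw":0.7},{"xyz":[-0.433,-0.62,0.115],"twist":[0,0,-17.7],"claw":0.7}]' --grip_force 8

```text
time: 2.2
position: [0.4139, -0.127, 0.1295]
tcp_rot: [180.0, -0.0, 179.9]
wrist_force: [1.1, 0.8, -0.5]
width: 0.718
gripper_force: 0.0
```

Run:
```python
from rig import get_image
from h import *
T=get_image("top")
print("lemon tips",unproj(T,[(245,191),(242.5,223)],.032).round(4),"tl by hand",unproj(T,[(190+313.5/3.2,130+256/3.2)],.021).round(4))
print("lids",unproj(T,[(190+80/3.2,130+101/3.2),(190+219/3.2,130+82/3.2),(190+368.5/3.2,130+88/3.2)],.072).round(4))
```

```text
lemon tips [[ 0.4572 -0.0227  0.032 ]
 [ 0.3793 -0.0189  0.032 ]] tl by hand [[ 0.4134 -0.1278  0.021 ]]
lids [[ 0.5224  0.0431  0.072 ]
 [ 0.5383 -0.0589  0.072 ]
 [ 0.5361 -0.1687  0.072 ]]
```

jog_arm --moves '[{"xyz":[0,0,0.04],"twist":[0,0,0],"claw":0.7},{"xyz":[0,0,0.075],"twist":[0,0,0],"claw":0.7},{"xyz":[0,0,0.092],"twist":[0,0,0],"claw":0.7},{"xyz":[0,0,0.1],"twist":[0,0,0],"claw":0.7},{"xyz":[0,0,0.1],"twist":[0,0,0],"claw":0.7},{"xyz":[0,0,0.1],"twist":[0,0,0],"claw":0.5},{"xyz":[0,0,0.1],"twist":[0,0,0],"claw":0.35},{"xyz":[0,0,0.1],"twist":[0,0,0],"claw":0.3},{"xyz":[0,0,0.1],"twist":[0,0,0],"claw":0.3},{"xyz":[0,0,0.1],"twist":[0,0,0],"claw":0.3},{"xyz":[0,0,0.1],"twist":[0,0,0],"claw":0.3},{"xyz":[0,0,0.07],"twist":[0,0,0],"claw":0.3},{"xyz":[0,0,0.03],"twist":[0,0,0],"claw":0.3},{"xyz":[0,0,0],"twist":[0,0,0],"claw":0.3},{"xyz":[0,0,0],"twist":[0,0,0],"claw":0.3}]' --grip_force 8

```text
time: 3.75
position: [0.4162, -0.1272, 0.133]
tcp_rot: [180.0, 0.4, 180.0]
wrist_force: [-0.0, 0.3, -1.4]
width: 0.423
gripper_force: 8.0
```

jog_arm --moves '[{"xyz":[-0.014,-0.045,0],"twist":[0,0,0],"claw":0.3},{"xyz":[-0.028,-0.09,0],"twist":[0,0,0],"claw":0.3},{"xyz":[-0.042,-0.135,0],"twist":[0,0,0],"claw":0.3},{"xyz":[-0.053,-0.175,0],"twist":[0,0,0],"claw":0.3},{"xyz":[-0.056,-0.198,0],"twist":[0,0,0],"claw":0.3},{"xyz":[-0.056,-0.198,0],"twist":[0,0,0],"claw":0.3},{"xyz":[-0.056,-0.198,0.035],"twist":[0,0,0],"claw":0.3},{"xyz":[-0.056,-0.198,0.065],"twist":[0,0,0],"claw":0.3},{"xyz":[-0.056,-0.198,0.08],"twist":[0,0,0],"claw":0.3},{"xyz":[-0.056,-0.198,0.09],"twist":[0,0,0],"claw":0.3},{"xyz":[-0.056,-0.198,0.09],"twist":[0,0,0],"claw":0.3},{"xyz":[-0.056,-0.198,0.09],"twist":[0,0,0],"claw":0.3},{"xyz":[-0.056,-0.198,0.09],"twist":[0,0,0],"claw":0.53},{"xyz":[-0.056,-0.198,0.09],"twist":[0,0,0],"claw":0.53},{"xyz":[-0.056,-0.198,0.09],"twist":[0,0,0],"claw":0.53},{"xyz":[-0.056,-0.198,0.06],"twist":[0,0,0],"claw":0.53},{"xyz":[-0.056,-0.198,0.02],"twist":[0,0,0],"claw":0.6},{"xyz":[-0.056,-0.198,-0.02],"twist":[0,0,0],"claw":1},{"xyz":[-0.056,-0.198,-0.02],"twist":[0,0,0],"claw":1},{"xyz":[-0.056,-0.198,-0.02],"twist":[0,0,0],"claw":1}]'

```text
time: 5.75
position: [0.4706, -0.3248, 0.1503]
tcp_rot: [-180.0, 0.1, -180.0]
wrist_force: [-0.3, 0.8, -0.4]
width: 0.784
gripper_force: 0.0
```

jog_arm --moves '[{"xyz":[0.008,0.048,0],"twist":[0,0,0],"claw":1},{"xyz":[0.016,0.096,0],"twist":[0,0,0],"claw":1},{"xyz":[0.024,0.144,0],"twist":[0,0,0],"claw":1},{"xyz":[0.032,0.192,0],"twist":[0,0,0],"claw":1},{"xyz":[0.04,0.24,0],"twist":[0,0,0],"claw":1},{"xyz":[0.048,0.28,0],"twist":[0,0,0],"claw":1},{"xyz":[0.051,0.306,0],"twist":[0,0,0],"claw":1},{"xyz":[0.051,0.306,0],"twist":[0,0,0],"claw":1},{"xyz":[0.051,0.306,0],"twist":[0,0,0],"claw":1},{"xyz":[0.051,0.306,0.04],"twist":[0,0,0],"claw":1},{"xyz":[0.051,0.306,0.08],"twist":[0,0,0],"claw":1},{"xyz":[0.051,0.306,0.105],"twist":[0,0,0],"claw":1},{"xyz":[0.051,0.306,0.115],"twist":[0,0,0],"claw":1},{"xyz":[0.051,0.306,0.115],"twist":[0,0,0],"claw":1},{"xyz":[0.051,0.306,0.115],"twist":[0,0,0],"claw":0.7},{"xyz":[0.051,0.306,0.115],"twist":[0,0,0],"claw":0.5},{"xyz":[0.051,0.306,0.115],"twist":[0,0,0],"claw":0.5},{"xyz":[0.051,0.306,0.115],"twist":[0,0,0],"claw":0.5},{"xyz":[0.051,0.306,0.115],"twist":[0,0,0],"claw":0.5}]' --grip_force 15

```text
time: 7.65
position: [0.4193, -0.0186, 0.0349]
tcp_rot: [180.0, 0.0, -180.0]
wrist_force: [0.1, 0.6, -0.0]
width: 0.633
gripper_force: 0.5
```

jog_arm --moves '[{"xyz":[0,0,0],"twist":[0,0,0],"claw":0.45},{"xyz":[0,0,0],"twist":[0,0,0],"claw":0.45},{"xyz":[0,0,0],"twist":[0,0,0],"claw":0.45},{"xyz":[0,0,-0.02],"twist":[0,0,0],"claw":0.45},{"xyz":[0,0,-0.06],"twist":[0,0,0],"claw":0.45},{"xyz":[0,0,-0.095],"twist":[0,0,0],"claw":0.45},{"xyz":[0,0,-0.095],"twist":[0,0,0],"claw":0.45}]'

```text
time: 8.35
position: [0.4213, -0.0186, 0.1332]
tcp_rot: [179.9, 0.4, 180.0]
wrist_force: [1.5, 0.2, -1.4]
width: 0.613
gripper_force: 15.0
```

jog_arm --moves '[{"xyz":[-0.01,-0.045,0],"twist":[0,0,0],"claw":0.45},{"xyz":[-0.021,-0.09,0],"twist":[0,0,0],"claw":0.45},{"xyz":[-0.031,-0.135,0],"twist":[0,0,0],"claw":0.45},{"xyz":[-0.042,-0.18,0],"twist":[0,0,0],"claw":0.45},{"xyz":[-0.052,-0.225,0],"twist":[0,0,0],"claw":0.45},{"xyz":[-0.063,-0.27,0],"twist":[0,0,0],"claw":0.45},{"xyz":[-0.073,-0.315,0],"twist":[0,0,0],"claw":0.45},{"xyz":[-0.083,-0.355,0],"twist":[0,0,0],"claw":0.45},{"xyz":[-0.086,-0.373,0],"twist":[0,0,0],"claw":0.45},{"xyz":[-0.086,-0.373,0],"twist":[0,0,0],"claw":0.45},{"xyz":[-0.086,-0.373,0.035],"twist":[0,0,0],"claw":0.45},{"xyz":[-0.086,-0.373,0.065],"twist":[0,0,0],"claw":0.45},{"xyz":[-0.086,-0.373,0.08],"twist":[0,0,0],"claw":0.45},{"xyz":[-0.086,-0.373,0.085],"twist":[0,0,0],"claw":0.45},{"xyz":[-0.086,-0.373,0.085],"twist":[0,0,0],"claw":0.45},{"xyz":[-0.086,-0.373,0.085],"twist":[0,0,0],"claw":0.45}]'

```text
time: 9.95
position: [0.5056, -0.3921, 0.0456]
tcp_rot: [-179.9, 0.1, -180.0]
wrist_force: [1.1, -1.1, -1.5]
width: 0.612
gripper_force: 15.0
```

jog_arm --moves '[{"xyz":[0,0,0],"twist":[0,0,0],"claw":0.74},{"xyz":[0,0,0],"twist":[0,0,0],"claw":0.74},{"xyz":[0,0,0],"twist":[0,0,0],"claw":0.74},{"xyz":[0,0,0],"twist":[0,0,0],"claw":0.74},{"xyz":[0,0,-0.03],"twist":[0,0,0],"claw":0.74},{"xyz":[0,0,-0.075],"twist":[0,0,0],"claw":0.74},{"xyz":[0,0,-0.115],"twist":[0,0,0],"claw":1},{"xyz":[0,0,-0.135],"twist":[0,0,0],"claw":1},{"xyz":[-0.002,0.05,-0.135],"twist":[0,0,0],"claw":1},{"xyz":[-0.004,0.1,-0.135],"twist":[0,0,0],"claw":1},{"xyz":[-0.006,0.15,-0.135],"twist":[0,0,0],"claw":1},{"xyz":[-0.008,0.2,-0.135],"twist":[0,0,0],"claw":1},{"xyz":[-0.01,0.25,-0.135],"twist":[0,0,0],"claw":1},{"xyz":[-0.012,0.3,-0.135],"twist":[0,0,0],"claw":1},{"xyz":[-0.014,0.35,-0.135],"twist":[0,0,0],"claw":1},{"xyz":[-0.016,0.4,-0.135],"twist":[0,0,0],"claw":1},{"xyz":[-0.017,0.436,-0.135],"twist":[0,0,0],"claw":1},{"xyz":[-0.017,0.436,-0.135],"twist":[0,0,0],"claw":1},{"xyz":[-0.017,0.436,-0.135],"twist":[0,0,0],"claw":1},{"xyz":[-0.017,0.436,-0.135],"twist":[0,0,0],"claw":1}]'

```text
time: 11.95
position: [0.522, 0.0427, 0.1796]
tcp_rot: [-180.0, 0.0, 179.9]
wrist_force: [0.4, -0.6, -0.2]
width: 0.999
gripper_force: 0.0
```

Run:
```python
from rig import get_image,sensors
from h import *
S=get_image("side");T=get_image("top")
cv2.imwrite("pics/b.png",np.vstack([T["img"][:260,150:550],S["img"][80:300,150:550]])[:,:,::-1])
o=sensors.get_obs();print(o["position"],o["wrist_force"],o["joints"].round(0),o["time"])
```

```text
[0.52207481 0.04259182 0.17962924] [-0.54885264 -0.44437144 -0.20283876] [-48.  10.  43. 106.  -8.  67.  87.] 12.05
```

View pics/b.png

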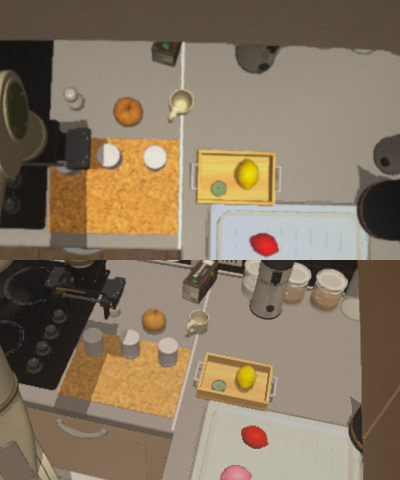

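The top half of the picture shows the lemon at (247,173) and the tea light at (218,188), both inside the tray. The three tins still stand on the mat. Next I heft the left tin.

jog_arm --moves '[{"xyz":[-0.001,0.002,0.04],"twist":[0,0,0],"claw":1},{"xyz":[-0.001,0.002,0.08],"twist":[0,0,0],"claw":1},{"xyz":[-0.001,0.002,0.115],"twist":[0,0,0],"claw":1},{"xyz":[-0.001,0.002,0.138],"twist":[0,0,0],"claw":1},{"xyz":[-0.001,0.002,0.138],"twist":[0,0,0],"claw":1},{"xyz":[-0.001,0.002,0.138],"twist":[0,0,0],"claw":0.8},{"xyz":[-0.001,0.002,0.138],"twist":[0,0,0],"claw":0.65},{"xyz":[-0.001,0.002,0.138],"twist":[0,0,0],"claw":0.55},{"xyz":[-0.001,0.002,0.138],"twist":[0,0,0],"claw":0.5},{"xyz":[-0.001,0.002,0.138],"twist":[0,0,0],"claw":0.5},{"xyz":[-0.001,0.002,0.138],"twist":[0,0,0],"claw":0.5},{"xyz":[-0.001,0.002,0.138],"twist":[0,0,0],"claw":0.5}]' --grip_force 35

```text
time: 13.25
position: [0.5234, 0.0462, 0.042]
tcp_rot: [180.0, 0.0, -180.0]
wrist_force: [-1.1, -1.6, 6.3]
width: 0.634
gripper_force: 35.0
```

jog_arm --moves '[{"xyz":[0,0,-0.005],"twist":[0,0,0],"claw":0.5},{"xyz":[0,0,-0.02],"twist":[0,0,0],"claw":0.5},{"xyz":[0,0,-0.04],"twist":[0,0,0],"claw":0.5},{"xyz":[0,0,-0.055],"twist":[0,0,0],"claw":0.5},{"xyz":[0,0,-0.06],"twist":[0,0,0],"claw":0.5},{"xyz":[0,0,-0.06],"twist":[0,0,0],"claw":0.5},{"xyz":[0,0,-0.06],"twist":[0,0,0],"claw":0.5},{"xyz":[0,0,-0.06],"twist":[0,0,0],"claw":0.5},{"xyz":[0,0,-0.06],"twist":[0,0,0],"claw":0.5},{"xyz":[0,0,-0.06],"twist":[0,0,0],"claw":0.5}]'

```text
time: 14.25
position: [0.5228, 0.0461, 0.1011]
tcp_rot: [-180.0, -0.0, -180.0]
wrist_force: [-0.9, 0.1, -2.7]
width: 0.638
gripper_force: 35.0
```

Run:
```python
from rig import get_image,sensors
from h import *
f=[]
for i in range(4):
    S=get_image("side");o=sensors.get_obs();f.append(o["wrist_force"])
print(np.round(f,2).tolist(),o["joint_torque"].round(2),o["wrist_torque"].round(3))
cv2.imwrite("pics/c.png",cv2.resize(S["img"][90:260,190:390],None,fx=3,fy=3)[:,:,::-1])
```

```text
[[0.02, 0.36, -2.71], [0.03, -0.43, -2.76], [1.07, -0.18, -2.1], [-0.28, -0.29, -1.67]] [  0.   -42.53   8.09 -33.81   0.05   0.08   0.  ] [ 0.003  0.032 -0.049]
```

View pics/c.png

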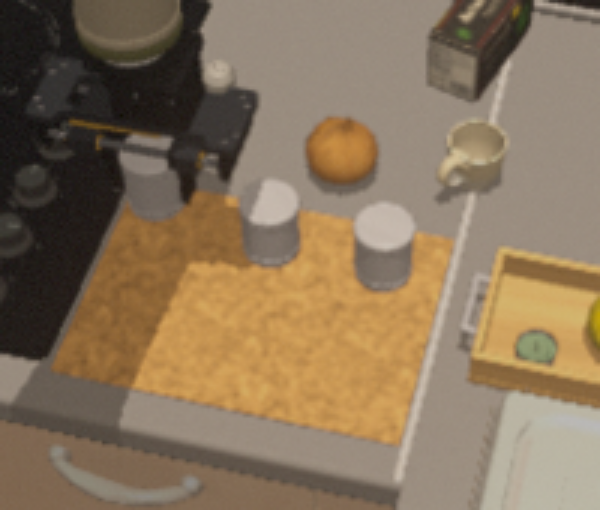

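The picture shows the left tin held upright, clear of the mat, at crop (155,180). The wrist reads about -2.3 N, so it's a light one. I set it back and go above the middle tin.

jog_arm --moves '[{"xyz":[0,0,0.025],"twist":[0,0,0],"claw":0.5},{"xyz":[0,0,0.042],"twist":[0,0,0],"claw":0.5},{"xyz":[0,0,0.052],"twist":[0,0,0],"claw":0.5},{"xyz":[0,0,0.057],"twist":[0,0,0],"claw":0.5},{"xyz":[0,0,0.0595],"twist":[0,0,0],"claw":0.5},{"xyz":[0,0,0.0595],"twist":[0,0,0],"claw":0.5},{"xyz":[0,0,0.0595],"twist":[0,0,0],"claw":0.5},{"xyz":[0,0,0.0595],"twist":[0,0,0],"claw":0.7},{"xyz":[0,0,0.0595],"twist":[0,0,0],"claw":0.9},{"xyz":[0,0,0.0595],"twist":[0,0,0],"claw":1},{"xyz":[0,0,0.0595],"twist":[0,0,0],"claw":1},{"xyz":[0,0,0.04],"twist":[0,0,0],"claw":1},{"xyz":[0,0,0],"twist":[0,0,0],"claw":1},{"xyz":[0,0,-0.04],"twist":[0,0,0],"claw":1},{"xyz":[0,0,-0.04],"twist":[0,0,0],"claw":1},{"xyz":[-0.008,-0.05,-0.04],"twist":[0,0,0],"claw":1},{"xyz":[-0.0165,-0.09,-0.04],"twist":[0,0,0],"claw":1},{"xyz":[-0.0165,-0.1015,-0.04],"twist":[0,0,0],"claw":1},{"xyz":[-0.0165,-0.1015,-0.04],"twist":[0,0,0],"claw":1},{"xyz":[-0.0165,-0.1015,-0.04],"twist":[0,0,0],"claw":1}]'

```text
time: 16.45
position: [0.5394, -0.0541, 0.1411]
tcp_rot: [180.0, -0.0, -180.0]
wrist_force: [0.9, 0.8, 0.3]
width: 1.0
gripper_force: 0.0
```

Run:
```python
from rig import get_image,sensors
from h import *
T=get_image("top");S=get_image("side");o=sensors.get_obs();print(o["position"],o["wrist_force"].round(2))
cv2.imwrite("pics/d.png",np.vstack([cv2.resize(i,None,fx=2,fy=2) for i in(T["img"][110:250,150:450],S["img"][120:260,150:450])])[:,:,::-1])
```

```text
[ 0.53947362 -0.05329267  0.14124446] [-0.59 -0.65 -0.52]
```

View pics/d.png

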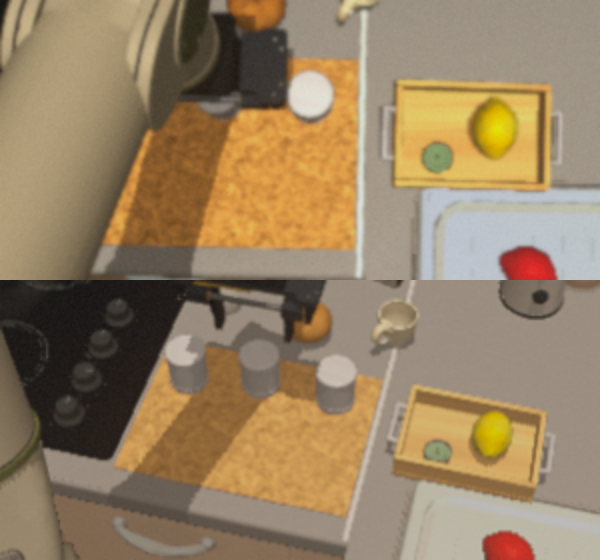

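The left tin stands upright on the mat at lower-half (187,362), and the middle and right tins are undisturbed. Now the middle tin.

jog_arm --moves '[{"xyz":[0,-0.0035,0.03],"twist":[0,0,0],"claw":1},{"xyz":[0,-0.0035,0.065],"twist":[0,0,0],"claw":1},{"xyz":[0,-0.0035,0.09],"twist":[0,0,0],"claw":1},{"xyz":[0,-0.0035,0.099],"twist":[0,0,0],"claw":1},{"xyz":[0,-0.0035,0.099],"twist":[0,0,0],"claw":1},{"xyz":[0,-0.0035,0.099],"twist":[0,0,0],"claw":0.8},{"xyz":[0,-0.0035,0.099],"twist":[0,0,0],"claw":0.65},{"xyz":[0,-0.0035,0.099],"twist":[0,0,0],"claw":0.55},{"xyz":[0,-0.0035,0.099],"twist":[0,0,0],"claw":0.5},{"xyz":[0,-0.0035,0.099],"twist":[0,0,0],"claw":0.5},{"xyz":[0,-0.0035,0.099],"twist":[0,0,0],"claw":0.5},{"xyz":[0,-0.0035,0.094],"twist":[0,0,0],"claw":0.5},{"xyz":[0,-0.0035,0.08],"twist":[0,0,0],"claw":0.5},{"xyz":[0,-0.0035,0.06],"twist":[0,0,0],"claw":0.5},{"xyz":[0,-0.0035,0.045],"twist":[0,0,0],"claw":0.5},{"xyz":[0,-0.0035,0.039],"twist":[0,0,0],"claw":0.5},{"xyz":[0,-0.0035,0.039],"twist":[0,0,0],"claw":0.5},{"xyz":[0,-0.0035,0.039],"twist":[0,0,0],"claw":0.5},{"xyz":[0,-0.0035,0.039],"twist":[0,0,0],"claw":0.5},{"xyz":[0,-0.0035,0.039],"twist":[0,0,0],"claw":0.5}]' --grip_force 35

```text
time: 18.55
position: [0.5391, -0.0588, 0.1019]
tcp_rot: [-180.0, -0.1, -180.0]
wrist_force: [1.0, 1.0, -6.2]
width: 0.635
gripper_force: 35.0
```

```bash
cat > w.py <<'E'
from rig import get_image,sensors
from h import *
f=[]
for i in range(4):
    S=get_image("side");o=sensors.get_obs();f.append(o["wrist_force"])
print(np.round(f,2).tolist(),o["wrist_torque"].round(3),o["position"].round(4))
E
python3 w.py
```

```text
[[-0.52, 0.05, -6.62], [0.12, -0.53, -6.46], [0.67, -0.69, -6.27], [-1.1, -0.31, -5.89]] [ 0.016  0.028 -0.019] [ 0.5394 -0.0589  0.1023]
```

Middle tin: about -6.3 N, so roughly 0.6 kg and clearly the heaviest so far. I set it down, then heft the right one.

jog_arm --moves '[{"xyz":[0,0,0.025],"twist":[0,0,0],"claw":0.5},{"xyz":[0,0,0.042],"twist":[0,0,0],"claw":0.5},{"xyz":[0,0,0.052],"twist":[0,0,0],"claw":0.5},{"xyz":[0,0,0.057],"twist":[0,0,0],"claw":0.5},{"xyz":[0,0,0.0595],"twist":[0,0,0],"claw":0.5},{"xyz":[0,0,0.0595],"twist":[0,0,0],"claw":0.5},{"xyz":[0,0,0.0595],"twist":[0,0,0],"claw":0.5},{"xyz":[0,0,0.0595],"twist":[0,0,0],"claw":0.7},{"xyz":[0,0,0.0595],"twist":[0,0,0],"claw":0.9},{"xyz":[0,0,0.0595],"twist":[0,0,0],"claw":1},{"xyz":[0,0,0.0595],"twist":[0,0,0],"claw":1},{"xyz":[0,0,0.04],"twist":[0,0,0],"claw":1},{"xyz":[0,0,0],"twist":[0,0,0],"claw":1},{"xyz":[0,0,-0.04],"twist":[0,0,0],"claw":1},{"xyz":[0,0,-0.04],"twist":[0,0,0],"claw":1},{"xyz":[0.001,-0.05,-0.04],"twist":[0,0,0],"claw":1},{"xyz":[0.0015,-0.09,-0.04],"twist":[0,0,0],"claw":1},{"xyz":[0.0015,-0.1075,-0.04],"twist":[0,0,0],"claw":1},{"xyz":[0.0015,-0.1075,-0.04],"twist":[0,0,0],"claw":1},{"xyz":[0.0015,-0.1075,-0.04],"twist":[0,0,0],"claw":1}]'

```text
time: 20.75
position: [0.538, -0.1659, 0.1422]
tcp_rot: [180.0, -0.0, 180.0]
wrist_force: [1.4, 0.1, -0.1]
width: 1.002
gripper_force: 0.0
```

```bash
python3 w.py
python3 - <<'E'
from rig import get_image
from h import *
S=get_image("side");T=get_image("top")
cv2.imwrite("pics/e.png",np.vstack([cv2.resize(i,None,fx=2,fy=2) for i in(T["img"][110:250,150:450],S["img"][120:260,150:450])])[:,:,::-1])
E
```

```text
[[0.21, 0.87, -0.91], [-0.06, 0.26, 0.25], [-0.62, 0.36, -0.15], [0.13, 0.76, -0.32]] [ 0.028  0.002 -0.026] [ 0.5383 -0.1649  0.1424]
```

View pics/e.png

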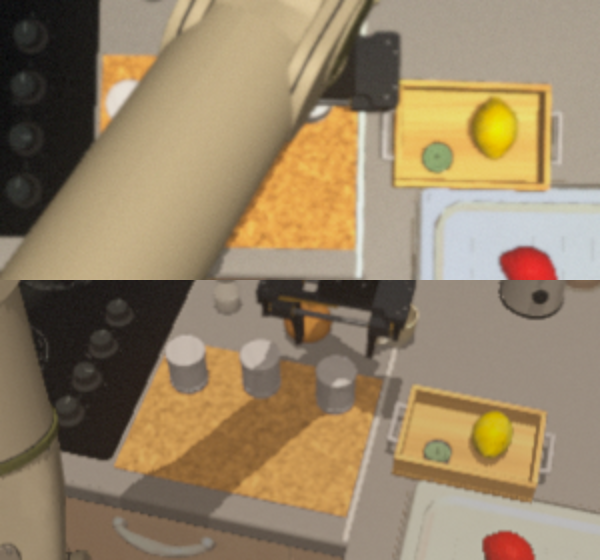

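All three tins stand on the mat, at lower-half (187,363), (261,368) and (336,383). Now the right tin.

jog_arm --moves '[{"xyz":[0,-0.0025,0.03],"twist":[0,0,0],"claw":1},{"xyz":[0,-0.0025,0.065],"twist":[0,0,0],"claw":1},{"xyz":[0,-0.0025,0.09],"twist":[0,0,0],"claw":1},{"xyz":[0,-0.0025,0.1],"twist":[0,0,0],"claw":1},{"xyz":[0,-0.0025,0.1],"twist":[0,0,0],"claw":1},{"xyz":[0,-0.0025,0.1],"twist":[0,0,0],"claw":0.8},{"xyz":[0,-0.0025,0.1],"twist":[0,0,0],"claw":0.65},{"xyz":[0,-0.0025,0.1],"twist":[0,0,0],"claw":0.55},{"xyz":[0,-0.0025,0.1],"twist":[0,0,0],"claw":0.5},{"xyz":[0,-0.0025,0.1],"twist":[0,0,0],"claw":0.5},{"xyz":[0,-0.0025,0.1],"twist":[0,0,0],"claw":0.5},{"xyz":[0,-0.0025,0.095],"twist":[0,0,0],"claw":0.5},{"xyz":[0,-0.0025,0.08],"twist":[0,0,0],"claw":0.5},{"xyz":[0,-0.0025,0.06],"twist":[0,0,0],"claw":0.5},{"xyz":[0,-0.0025,0.045],"twist":[0,0,0],"claw":0.5},{"xyz":[0,-0.0025,0.04],"twist":[0,0,0],"claw":0.5},{"xyz":[0,-0.0025,0.04],"twist":[0,0,0],"claw":0.5},{"xyz":[0,-0.0025,0.04],"twist":[0,0,0],"claw":0.5},{"xyz":[0,-0.0025,0.04],"twist":[0,0,0],"claw":0.5},{"xyz":[0,-0.0025,0.04],"twist":[0,0,0],"claw":0.5}]' --grip_force 35

```text
time: 23.05
position: [0.5376, -0.1687, 0.1019]
tcp_rot: [180.0, -0.1, -180.0]
wrist_force: [0.6, 0.7, -1.3]
width: 0.639
gripper_force: 35.0
```

```bash
python3 w.py
```

```text
[[0.02, -0.54, -1.77], [0.29, 0.86, -2.55], [0.72, -0.22, -2.01], [-0.1, 0.13, -0.57]] [-0.034  0.026  0.002] [ 0.5379 -0.1688  0.1023]
```

The right tin is light (about -1.7 N), so the middle tin is the fullest. I set the right one back and return to the middle.

jog_arm --moves '[{"xyz":[0,0,0.025],"twist":[0,0,0],"claw":0.5},{"xyz":[0,0,0.042],"twist":[0,0,0],"claw":0.5},{"xyz":[0,0,0.052],"twist":[0,0,0],"claw":0.5},{"xyz":[0,0,0.057],"twist":[0,0,0],"claw":0.5},{"xyz":[0,0,0.0595],"twist":[0,0,0],"claw":0.5},{"xyz":[0,0,0.0595],"twist":[0,0,0],"claw":0.5},{"xyz":[0,0,0.0595],"twist":[0,0,0],"claw":0.5},{"xyz":[0,0,0.0595],"twist":[0,0,0],"claw":0.7},{"xyz":[0,0,0.0595],"twist":[0,0,0],"claw":0.9},{"xyz":[0,0,0.0595],"twist":[0,0,0],"claw":1},{"xyz":[0,0,0.0595],"twist":[0,0,0],"claw":1},{"xyz":[0,0,0.04],"twist":[0,0,0],"claw":1},{"xyz":[0,0,0],"twist":[0,0,0],"claw":1},{"xyz":[0,0,-0.04],"twist":[0,0,0],"claw":1},{"xyz":[0,0,-0.04],"twist":[0,0,0],"claw":1},{"xyz":[-0.001,0.05,-0.04],"twist":[0,0,0],"claw":1},{"xyz":[-0.0015,0.09,-0.04],"twist":[0,0,0],"claw":1},{"xyz":[-0.0015,0.1095,-0.04],"twist":[0,0,0],"claw":1},{"xyz":[-0.0015,0.1095,-0.04],"twist":[0,0,0],"claw":1},{"xyz":[-0.0015,0.1095,-0.04],"twist":[0,0,0],"claw":1}]'

```text
time: 25.25
position: [0.5394, -0.0595, 0.1424]
tcp_rot: [-180.0, -0.0, -180.0]
wrist_force: [0.5, -0.7, -1.0]
width: 1.0
gripper_force: 0.0
```

```bash
python3 w.py
python3 - <<'E'
from rig import get_image
from h import *
S=get_image("side");T=get_image("top")
cv2.imwrite("pics/f.png",np.vstack([cv2.resize(i,None,fx=2,fy=2) for i in(T["img"][110:250,150:450],S["img"][120:260,150:450])])[:,:,::-1])
E
```

```text
[[-0.33, -0.11, -0.08], [-0.37, -0.34, 0.6], [-0.59, -0.07, -0.65], [-0.03, -0.01, 0.38]] [-0.018  0.    -0.008] [ 0.5394 -0.0607  0.1425]
```

View pics/f.png

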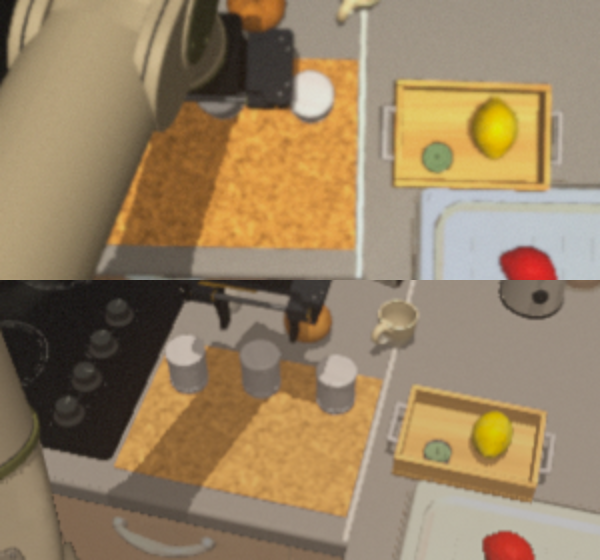

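The right tin is back upright at (337,383), and all three are standing. Now I grip the middle tin and lift it for good.

jog_arm --moves '[{"xyz":[0,0.0015,0.03],"twist":[0,0,0],"claw":1},{"xyz":[0,0.0015,0.065],"twist":[0,0,0],"claw":1},{"xyz":[0,0.0015,0.09],"twist":[0,0,0],"claw":1},{"xyz":[0,0.0015,0.1],"twist":[0,0,0],"claw":1},{"xyz":[0,0.0015,0.1],"twist":[0,0,0],"claw":1},{"xyz":[0,0.0015,0.1],"twist":[0,0,0],"claw":0.8},{"xyz":[0,0.0015,0.1],"twist":[0,0,0],"claw":0.65},{"xyz":[0,0.0015,0.1],"twist":[0,0,0],"claw":0.55},{"xyz":[0,0.0015,0.1],"twist":[0,0,0],"claw":0.5},{"xyz":[0,0.0015,0.1],"twist":[0,0,0],"claw":0.5},{"xyz":[0,0.0015,0.1],"twist":[0,0,0],"claw":0.5},{"xyz":[0,0.0015,0.095],"twist":[0,0,0],"claw":0.5},{"xyz":[0,0.0015,0.08],"twist":[0,0,0],"claw":0.5},{"xyz":[0,0.0015,0.055],"twist":[0,0,0],"claw":0.5},{"xyz":[0,0.0015,0.03],"twist":[0,0,0],"claw":0.5},{"xyz":[0,0.0015,0.005],"twist":[0,0,0],"claw":0.5},{"xyz":[0,0.0015,-0.02],"twist":[0,0,0],"claw":0.5},{"xyz":[0,0.0015,-0.035],"twist":[0,0,0],"claw":0.5},{"xyz":[0,0.0015,-0.04],"twist":[0,0,0],"claw":0.5},{"xyz":[0,0.0015,-0.04],"twist":[0,0,0],"claw":0.5}]' --grip_force 40

```text
time: 27.55
position: [0.5395, -0.0577, 0.1827]
tcp_rot: [180.0, 0.0, -180.0]
wrist_force: [-0.1, -0.6, -5.7]
width: 0.637
gripper_force: 40.0
```

jog_arm --moves '[{"xyz":[0,0,0],"twist":[0,0,0],"claw":0.5},{"xyz":[0,0,0],"twist":[0,0,0],"claw":0.5},{"xyz":[0,0,0],"twist":[0,0,0],"claw":0.5},{"xyz":[0,0,0],"twist":[0,0,0],"claw":0.5},{"xyz":[0,0,0],"twist":[0,0,0],"claw":0.5},{"xyz":[0,0,0],"twist":[0,0,0],"claw":0.5},{"xyz":[0,0,0],"twist":[0,0,0],"claw":0.5},{"xyz":[0,0,0],"twist":[0,0,0],"claw":0.5}]'

```text
time: 28.35
position: [0.5395, -0.0578, 0.1825]
tcp_rot: [180.0, 0.0, -180.0]
wrist_force: [-0.0, -0.2, -6.3]
width: 0.637
gripper_force: 40.0
```

```bash
python3 w.py
python3 - <<'E'
from rig import get_image
from h import *
S=get_image("side");T=get_image("top")
cv2.imwrite("pics/g.png",np.vstack([cv2.resize(i,None,fx=2,fy=2) for i in(T["img"][110:250,150:450],S["img"][100:260,150:450])])[:,:,::-1])
E
```

```text
[[0.1, 0.47, -5.53], [-0.05, -0.09, -5.72], [-0.23, -0.18, -5.45], [-0.41, -0.6, -5.9]] [ 0.009  0.017 -0.005] [ 0.5395 -0.0578  0.1825]
```

View pics/g.png

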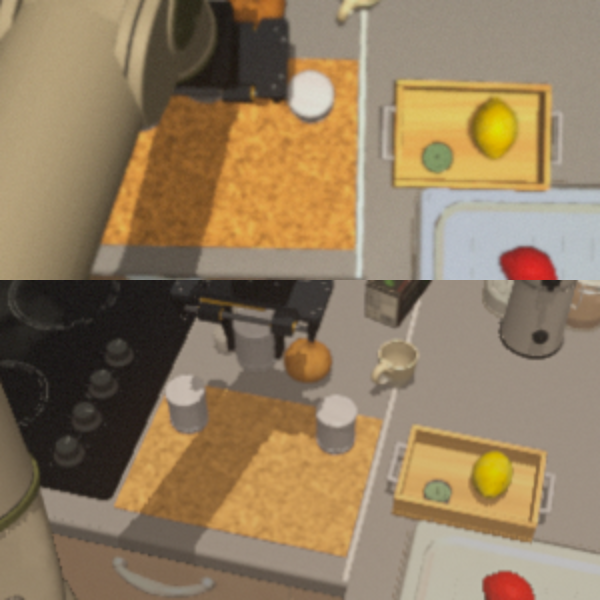

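The middle tin is held upright and still at lower-half (256,345), with its underside at about 0.145 m. The other two stand on the mat, the lemon and tea light are in the tray, and the bystanders haven't moved.

```bash
python3 -c "
from rig import ticket
print(ticket.finish_job())"
```

```text
the job is handed in; nothing more can be done
None
```

I handed the job in with the lemon and tea light in the tray and the middle tin, the fullest at about 0.6 kg, held upright about 14 cm above the worktop; the other two tins stand on the mat.

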